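# Feed a trim section through the end dresser's guard slot and hold it in

## Task

Dress the end of the straight trim section: slide the shutter of the small end dresser fully open, pick up the straight one of the three trim sections lying on the open bench to the right of the dresser, pass one end of it through the guard slot and push until it has pressed the sprung start plate inside well in. Finish while still gripping it there and pressing: do not let go. Leave the two curved sections, the marker and the offcut tub where they lie.

Things in the scene. Friction and masses are not known exactly. Their poses are not given: they have to be found in the camera images.
- dresser: The end dresser: a small grey bench machine, fixed, its steel front to the robot. Head 120 mm wide, 66 mm high; round motor behind, 101 mm to its top. Origin on the bench, 55 mm behind the guard's outer face, in line with the slot; x points into the slot, y left, z up. Its 14 mm high base stands 20 mm out in front of the face.
- guard_slot (a point): Centre of the slot, on the outer face of the guard, 46 mm above the bench; x straight into the slot (level), y left along the face, z up. Slot 18.9 mm wide (y), 15.3 mm high (z), through the 12 mm thick guard, 3 mm chamfers at its mouth, hollow behind. Two rails run across the face, 7 mm proud of it, their near edges 13 mm below and 12 mm above this point.
- shutter (a joint): The dresser's shutter: an aluminium plate 36 mm wide and 27 mm high that slides sideways in the rails just in front of the slot. 0 = over the slot, 0.036 m = fully open; it grows to the left (y of guard_slot), about 1.5 N moves it and it stays where it is left.
- shutter_tab (a point): Top end, in the middle, of the shutter's upright black finger tab, 84 mm above the bench, 18 mm above the dresser's head and 11.5 mm in front of the guard face; moves with the shutter. The tab is 10 mm wide (y of guard_slot) and 9 mm deep (x); its upper 16 mm are free for fingers to pinch or push.
- start_plate (a joint): The sprung start plate inside the dresser, facing the slot 30 mm behind the outer face of the guard. 0 = out, 0.008 m = pressed fully in; it takes 2 N to begin and 4.5 N to press fully in, and springs back when it is let go.
- trim_mid (a point): Centre of the straight trim section: a black ribbed rubber channel, 84 mm long (x), 16.9 mm wide (y) and 13.3 mm high (z), lying flat on the bench, open side down. x runs along its length, z up. Either end may go into the slot, flat as it lies.
- straight_trim: The same straight trim section (about 14 g); origin under its centre, axes turned 0.174 rad clockwise (seen from above) from those of trim_mid.
- bent_trim: A curved black trim section lying on its side, 73 mm long, bowed to 21 mm, 17 mm high, loose on the bench; origin half-way along it. Leave it alone.
- arched_trim: A curved black trim section lying on its side, 83 mm long, bowed to 20 mm, 18 mm high, loose on the bench; origin half-way along it. Leave it alone.
- offcut_tub: A round white open tub, 92 mm wide and 55 mm high, loose on the bench; origin under its centre. Leave it alone.
- marker_black: A white marker pen with a black cap, 133 mm long (y) and 17 mm thick, loose on the bench; origin under its centre. Leave it alone.
Mind the look-alikes: they are no part of the job. Leave any yellow look-alike of the straight_trim alone.

How it is judged:
On the way, in this order (a step that is already met when the one before it is completed fails the run):
1. the shutter is slid open, clear of the slot (value of joint shutter above 0.03 m), for 0.2 s.
2. one end of the straight section, held in the fingers, has entered the slot (x of trim_mid in the frame of guard_slot above -0.035 m and y of trim_mid in the frame of guard_slot between -0.006 and 0.006 m and z of trim_mid in the frame of guard_slot between -0.006 and 0.006 m and angle between the x axis of trim_mid and the x axis of guard_slot, either way round below 0.2 rad and contact force between the fingers and straight_trim above 1 N), for 0.1 s.
At the end, for the whole second after the job is handed in: Shutter open over 30 of its 36 mm; the straight section reaches at least 33 mm into the slot, centre within 4 mm of the slot's axis, length within 0.12 rad of it; the start plate is pressed in over 5 of its 8 mm; the fingers still grip the section with over 1 N and it is at rest (value of joint shutter above 0.03 m and value of joint start_plate above 0.005 m and x of trim_mid in the frame of guard_slot above -0.009 m and y of trim_mid in the frame of guard_slot between -0.004 and 0.004 m and z of trim_mid in the frame of guard_slot between -0.004 and 0.004 m and angle between the x axis of trim_mid and the x axis of guard_slot, either way round below 0.12 rad and contact force between the fingers and straight_trim above 1 N and linear speed of straight_trim below 0.02 m/s); the arm keeps its last pose, push and grip.
It fails at once if a curved section, the tub or the marker is moved more than 30 mm (distance of any of bent_trim, arched_trim, offcut_tub, marker_black from where it was at the start of the episode above 0.03 m).
It also fails if it takes over 48 s, if anything falls off the work surface, if the arm or the gripper's body presses on something with over 40 N, if the wrist force passes 120 N, or if a joint passes its speed limit or range.

## Robot

A 6-joint arm with a two-finger parallel gripper is mounted at the origin on a cart in front of the work surface, level with it; the furniture and walls round the work are solid. World frame = base frame: x ahead of the robot, y to its left, z up, the work surface at z = 0. Lengths are in m, angles in rad, forces in N, time in s.
With the tool pointing down it reaches from about 0.275 to 0.85 m from the base axis. Payload 5.2 kg.
Tool frame: the origin (TCP) lies on the centre line of the jaws, within the pads' length; the fingertips stand 8 mm ahead of it and the grasp point (between the pads) lies 11 mm behind it (manip.tip_reach is the distance from the TCP to the fingertips, in m); z points along the fingers, y is the line along which they close (so a half turn about z gives the same grasp; the last joint's range is limited). The gripper opens to 85 mm and grips with 20 to 120 N. Pads are 22 mm wide; open, the fingers measure 114 mm over their backs; the gripper's body (76 mm by 85 mm) begins 54 mm behind the grasp point. The pads swing forward as they close: fully open they stand 13 mm farther back than shut.
Start: joints at [-0.203, 0.259, 1.535, -0, 1.348, -0.203], TCP at [0.55, 0, 0.217] pointing down, gripper open.
Joint ranges: [-3.14, 3.14], [-0.91, 2.08], [0.19, 2.58], [-1.22, 4.36], [0.22, 2.71], [-3.12, 3.12]. Speed limits (rad/s): [2.57, 2.57, 3.14, 3.14, 3.14, 3.14].

## Interface

Orientations are given as a unit quaternion [x, y, z, w].
In Python, from cell import get_obs, optics, ticket, outline_of, tip_of, manip gives the robot as it stands.
- The arm moves only by the tool servo_tool, never from a script. Its argument "plan" is a list of rows, each a list of 3 entries, a list of its own where there are three numbers: the shift along the tool's x, y, z in cm, then the turn about the tool's z in rad, then the finger opening in cm, from 0 to 8.54. A call has 1 to 20 rows; each row is the pose to reach, as a shift and turn from the pose commanded when the call began, along the tool's axes at that moment; what a row does not reach only later rows make up. A row lasts 1/8 s, in which the tool goes at most 62.5 mm and 10.7 degrees, less where a joint would pass 70% of its speed; a pose out of reach is approached as far as the arm can. A call with a gripper value outside its range is refused whole. The fingers move at their own pace and stop on an object; "squeeze" is the grip in N (left out, the last holds). Time passes only in rows, so rows that repeat a pose let the fingers close. It gives the time, the measured TCP pose, the force, the opening and the grip force at its end, in the units of the state.
- get_obs(): the state, without advancing time (a new reading comes with each control period).
- optics.camera(name): name is "scene" or "side" or "wrist"; returns (picture, depth): 480x640x3 uint8, blue, green, red; 480x640 float32, m along the optical axis (not along the pixel's ray), 0 where there is no reading.
- optics.get_calibration(name): a dict with "mtx" (3x3 intrinsics, pixels), "world_from_camera" (4x4, takes a point from camera to world coordinates); the wrist camera has in their place "T_tool_cam" (4x4, takes a point from camera to tool coordinates, whose origin is the TCP and whose axes are the flange's). Camera axes: x right, y down, z forward; pixel columns grow to the right and rows downward; lengths in m; the calibration is good to about 2 mm. A picture is of the moment at which its call begins: read the wrist's pose just before it. get_calibration takes no time and is no camera call.
- ticket.close_job(): hands the job in; it is judged then, once.
Trained networks look in the newest picture that a camera, given by its name, has taken for a name from the list of things; names that differ only in an ending like _2 or _b are one class to them, and where a whole thing is asked for, a point or a joint stands for the part that bears it (a point fixed in the world has none). Each returns a list of dicts, best first, with "score" (0 to 1); they miss things now and then, are a little off and sometimes report something else, mostly with a low value. They report only what shows in the picture. A call takes as long as a camera call. They do not tell look-alikes from the thing itself.
- outline_of(thing, camera): "pixels" (480x640 bool, what is visible of it) and "xy" ([column, row] in pixels, amid what is visible of it).
- tip_of(thing, camera): "xy" ([column, row] in pixels: a listed point, or the origin of a listed thing).
The state is a dict: "time": time; "joints": joint angles; "qvel": joint speeds; "joint_torque": joint torques, N m; "position": TCP position; "tcp_rot": TCP orientation; "wrist_force": force on the tool from outside, world axes, zero at the start; "torque": the same for the moment, N m; "finger_gap": finger opening in m; "gripper_force": force on a finger pad.
Only numpy, scipy, OpenCV 4.12 (cv2) and the standard library are available. Lean on these libraries where they do the work, as an engineer would, in place of code of your own. Each camera call takes 0.05 s, during which the arm holds its last target. There are 200 camera calls.

## Working session

There is one attempt and no reset: what is moved stays moved. The work goes in short steps, Python scripts to look and compute and a tool call to move; the robot and the scene stay as the last step left them, time stands still between calls to the robot, and variables do not carry over. Pictures are saved under pics/ and viewed, at most 10 in all, crops included, and the job is handed in when it is done.

Besides the shell and the picture viewer there is one more tool, called after ">>>" by a JSON object that holds its "api" and its "payload", one argument or row to a line. servo_tool: Moves the arm, as the interface text tells. Its arguments: {"type":"object","properties":{"plan":{"type":"array","items":{"type":"array"}},"squeeze":{"type":"number"}},"required":["plan"]}

```bash
mkdir -p pics; ls; cat > h.py <<'E'
import numpy as np, cv2
from cell import get_obs, optics, ticket, outline_of, tip_of, manip
from scipy.spatial.transform import Rotation as R
def T_wc(cam, obs=None):
    c=optics.get_calibration(cam)
    if cam!='wrist': return np.array(c['world_from_camera']),np.array(c['mtx'])
    o=obs or get_obs(); T=np.eye(4); T[:3,:3]=R.from_quat(o['tcp_rot']).as_matrix(); T[:3,3]=o['position']
    return T@np.array(c['T_tool_cam']),np.array(c['mtx'])
def ray(cam,xy,TK):
    T,K=TK; d=T[:3,:3]@np.linalg.solve(K,[xy[0],xy[1],1.]); return T[:3,3],d
def at_z(cam,xy,z,TK):
    p,d=ray(cam,xy,TK); return p+d*(z-p[2])/d[2]
def tri(rs):
    A=np.zeros((3,3));b=np.zeros(3)
    for p,d in rs:
        d=d/np.linalg.norm(d);P=np.eye(3)-np.outer(d,d);A+=P;b+=P@p
    return np.linalg.solve(A,b)
def pix3(xy,dep,TK):
    T,K=TK; u,v=int(round(xy[0])),int(round(xy[1])); w=dep[v-1:v+2,u-1:u+2]; z=np.median(w[w>0]) if (w>0).any() else np.nan
    return T[:3,:3]@(np.linalg.solve(K,[xy[0],xy[1],1.])*z)+T[:3,3]
E
python3 - <<'E'
from h import *
o=get_obs(); print(o)
print(manip.tip_reach)
ims=[]
for c in ['scene','side','wrist']:
    im,d=optics.camera(c); TK=T_wc(c); ims.append(im); np.savez(f'{c}0.npz',im=im,d=d)
    print(c,TK[0].round(3).tolist(),TK[1].round(0).tolist())
    for t in ['dresser','guard_slot','shutter_tab','trim_mid','straight_trim','bent_trim','arched_trim','offcut_tub','marker_black']:
        for r in tip_of(t,c)[:3]:
            xy=r['xy']; print(' ',t,round(r['score'],2),np.round(xy,1),pix3(xy,d,TK).round(3))
cv2.imwrite('pics/scene0.png',ims[0]);cv2.imwrite('pics/side0.png',ims[1]);cv2.imwrite('pics/w0.png',ims[2])
E
```

```text
pics
{'time': 0.0, 'joints': array([-2.02770577e-01,  2.59342113e-01,  1.53611290e+00,  1.19610458e-05,
        1.34797522e+00, -2.02817526e-01]), 'qvel': array([ 2.84784780e-05, -5.42122039e-04, -2.76300981e-04,  1.17992760e-03,
       -4.64956171e-04,  1.07707784e-03]), 'joint_torque': array([ 1.06436883e-04, -4.46029150e+01, -2.90570551e+01, -7.42485804e-05,
        1.18754001e-02, -2.51378208e-05]), 'position': array([5.49442243e-01, 1.58718173e-04, 2.16363218e-01]), 'tcp_rot': array([ 7.07090822e-01,  7.07122143e-01, -5.00650847e-04, -7.70430823e-04]), 'wrist_force': array([-0.00639812,  0.13433514, -0.94159987]), 'torque': array([-0.00790453, -0.03485233, -0.02160326]), 'gripper_force': 0.0, 'finger_gap': 0.08501500293349286}
0.008
scene [[0.836, -0.375, 0.4, 0.145], [-0.548, -0.577, 0.606, -0.734], [0.004, -0.726, -0.688, 0.752], [0.0, 0.0, 0.0, 1.0]] [[533.0, 0.0, 318.0], [0.0, 533.0, 235.0], [0.0, 0.0, 1.0]]
  dresser 0.6 [299.2 179.2] [0.616 0.055 0.046]
  dresser 0.47 [264.9 153.4] [0.577 0.133 0.083]
  guard_slot 0.93 [272.1 165.6] [0.581 0.109 0.064]
  shutter_tab 0.58 [
[... 1607 characters left out ...]
0, 321.0], [0.0, 382.0, 241.0], [0.0, 0.0, 1.0]]
  dresser 0.59 [425.6  74.4] [0.629 0.108 0.067]
  guard_slot 0.88 [373.8  43.3] [0.59  0.13  0.063]
  shutter_tab 0.75 [365.7  29.7] [0.582 0.135 0.084]
  trim_mid 0.78 [230.8 452.6] [ 0.44  -0.317  0.011]
  trim_mid 0.62 [199.4 382. ] [ 0.509 -0.007  0.263]
  trim_mid 0.59 [145.6 244.1] [ 0.376 -0.043  0.013]
  straight_trim 0.76 [196.8 377.8] [ 0.509 -0.004  0.264]
  straight_trim 0.74 [234.7 448.8] [ 0.444 -0.315  0.007]
  straight_trim 0.67 [229.3 454.9] [ 0.439 -0.319  0.013]
  bent_trim 0.75 [247.2 295.3] [ 0.471 -0.107 -0.001]
  arched_trim 0.88 [318.2 379.1] [ 0.548 -0.217 -0.001]
  offcut_tub 0.83 [395.6 449.5] [ 0.638 -0.288  0.033]
```

View pics/scene0.png

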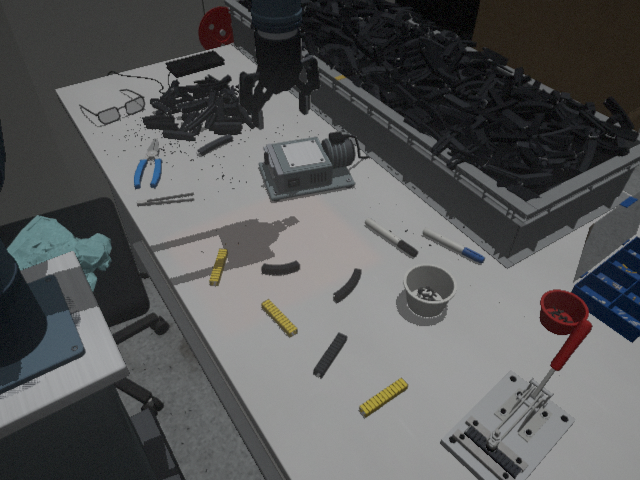

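View pics/w0.png

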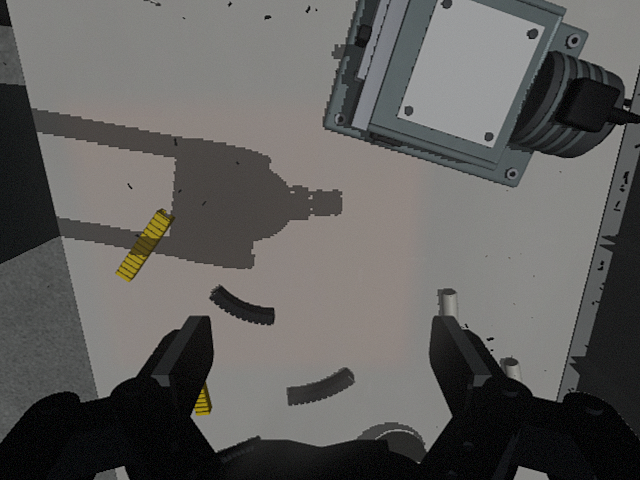

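The scene shows three black pieces on the bench: (281,268) and (347,285) are curved, and (330,355) is straight. The straight pieces at (219,266), (279,317) and (383,396) are yellow look-alikes. The dresser is at (300,165) with its face turned toward the robot. I take the target to be the black straight piece at scene (330,355).

```bash
python3 - <<'E'
from h import *
def cloud(c):
    z=np.load(c+'0.npz'); TK=T_wc(c); im,d=z['im'],z['d']; v,u=np.mgrid[:480,:640]
    P=np.stack([u,v,np.ones_like(u)],-1).reshape(-1,3)@np.linalg.inv(TK[1]).T*d.reshape(-1,1)
    return im,d,(P@TK[0][:3,:3].T+TK[0][:3,3]).reshape(480,640,3)
for c in ['scene','side']:
    im,d,P=cloud(c)
    m=(d>0)&(abs(P[...,0]-.433)<.06)&(abs(P[...,1]+.339)<.06)&(im.max(2)<75)&(P[...,2]<.03)
    q=P[m][:,:2]; r=cv2.minAreaRect(q.astype(np.float32)); print(c,m.sum(),r,'z',np.percentile(P[m][:,2],[5,50,95]).round(4))
    w,V=np.linalg.eigh(np.cov(q.T)); print('heading',np.degrees(np.arctan2(*V[::-1,1])))
im,d,P=cloud('wrist')
m=(d>0)&(P[...,2]>.06)&(P[...,2]<.072)&(P[...,0]>.5)
r=cv2.minAreaRect(P[m][:,:2].astype(np.float32)); print('head',r,cv2.boxPoints(r).round(3).tolist())
im=np.load('scene0.npz')['im']
cv2.imwrite('pics/crop1.png',cv2.resize(im[220:430,190:430],None,fx=2.8,fy=2.8,interpolation=cv2.INTER_CUBIC))
E
```

```text
scene 517 ((0.4370267689228058, -0.32804057002067566), (0.08309950679540634, 0.01896481402218342), 26.56789207458496) z [0.004  0.0129 0.0154]
heading -154.16484401338616
side 344 ((0.43669643998146057, -0.3299747109413147), (0.08371447026729584, 0.017444683238863945), 26.617328643798828) z [0.0007 0.0096 0.0119]
heading -154.9399748320859
head ((0.7469195127487183, 0.014914184808731079), (0.1641717553138733, 0.4197370707988739), 44.620277404785156) [[0.5410000085830688, 0.10700000077486038], [0.8360000252723694, -0.19200000166893005], [0.953000009059906, -0.07699999958276749], [0.6579999923706055, 0.22200000286102295]]
```

View pics/crop1.png

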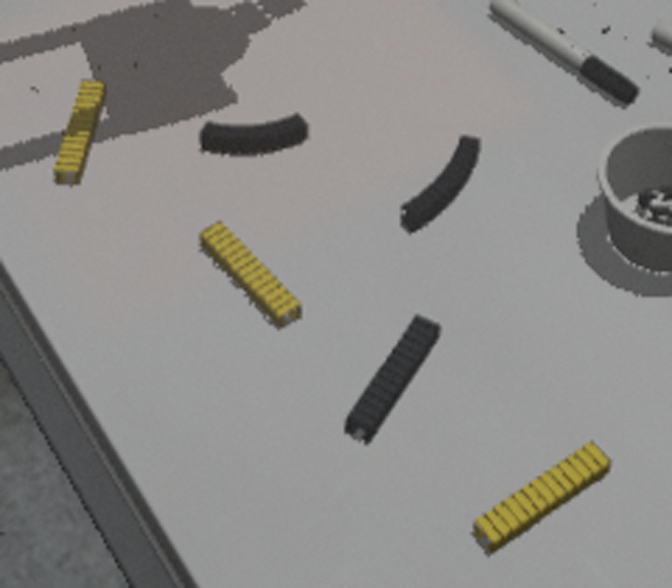

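The crop confirms that the black ribbed piece in the middle (393,378) is straight. The curved ones are at (254,135) and (440,185). Next I move to view the dresser from its front.

>>> {"api": "servo_tool", "payload": {
  "plan": [
    [[3, -0.5, 0.5], -0.18, 8.5],
    [[6, -1, 1], -0.36, 8.5],
    [[9, -1.5, 1.5], -0.54, 8.5],
    [[12, -2, 2], -0.72, 8.0],
    [[13, -2, 2], -0.9, 7],
    [[13, -2, 2], -1.08, 6],
    [[13, -2, 2], -1.26, 5],
    [[13, -2, 2], -1.33, 4],
    [[13, -2, 2], -1.33, 4],
    [[13, -2, 2], -1.33, 4]
  ]
}}

```text
time: 2.75
position: [0.53, 0.13, 0.1972]
tcp_rot: [0.121, 0.993, -0.0, 0.0]
wrist_force: [0.2, 0.3, -0.5]
finger_gap: 0.0404
gripper_force: 0.0
```

```bash
cat > look.py <<'E'
from h import *
import sys
n=sys.argv[1]; o=get_obs(); im,d=optics.camera('wrist'); TK=T_wc('wrist',o); np.savez(n+'.npz',im=im,d=d,T=TK[0],K=TK[1])
print(o['time'],o['position'].round(4),'yaw tool x',np.degrees(np.arctan2(*R.from_quat(o['tcp_rot']).as_matrix()[1::-1,0])).round(2))
for t in sys.argv[2:]:
    for r in tip_of(t,'wrist')[:2]: print(t,round(r['score'],2),np.round(r['xy'],1),pix3(r['xy'],d,TK).round(4))
v,u=np.mgrid[:480,:640]
P=((np.stack([u,v,np.ones_like(u)],-1).reshape(-1,3)@np.linalg.inv(TK[1]).T*d.reshape(-1,1))@TK[0][:3,:3].T+TK[0][:3,3]).reshape(480,640,3)
np.save(n+'_P.npy',P); cv2.imwrite(f'pics/{n}.png',im)
E
python3 look.py w1 guard_slot shutter_tab dresser
```

```text
2.75 [0.53   0.13   0.1972] yaw tool x 166.12
guard_slot 0.7 [336. 278.] [0.575  0.1314 0.0778]
shutter_tab 0.97 [340.2 286.9] [0.5806 0.1333 0.0834]
dresser 0.57 [330.4 308. ] [0.6064 0.1197 0.0656]
dresser 0.19 [106.3 400.8] [ 0.6882 -0.1524  0.0116]
```

View pics/w1.png

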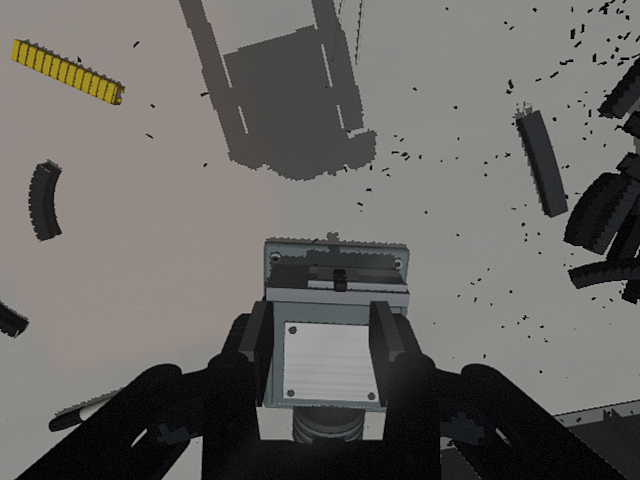

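The dresser lies square in the wrist view: base front edge at row 240, tab at (340,280), head top plate around (330,360). I'll get the yaw and face line from the depth.

```bash
python3 - <<'E'
from h import *
P=np.load('w1_P.npy'); z=np.load('w1.npz'); 
b=(P[...,2]>.058)&(P[...,2]<.070)&(P[...,0]>.53)&(P[...,0]<.72)&(P[...,1]>.03)&(P[...,1]<.2)
# front edge: per column topmost row
def edge(m,c0,c1):
    pts=[]
    for c in range(c0,c1):
        r=np.flatnonzero(m[:,c])
        if len(r): pts.append(P[r[0],c])
    return np.array(pts)
def fit(q):
    for _ in range(4):
        a=np.polyfit(q[:,1],q[:,0],1); e=q[:,0]-np.polyval(a,q[:,1]); q=q[abs(e)<max(.0015,1.5*e.std())]
    return a,q,e.std()
for name,m in [('head',b),('base',(P[...,2]>.008)&(P[...,2]<.02)&(P[...,0]>.5)&(P[...,0]<.62))]:
    q=edge(m,270,405); a,q,s=fit(q)
    print(name,'x=',a.round(4),'n',len(q),s.round(4),'normal yaw',np.degrees(np.arctan(-a[0])).round(2),'y range',q[:,1].min().round(4),q[:,1].max().round(4),'z',np.median(q[:,2]).round(4))
# side edges along rows 300-400: leftmost/rightmost of head
for side in (0,-1):
    pts=np.array([P[r,np.flatnonzero(b[r,250:420])[side]+250] for r in range(296,320) if b[r,250:420].any()])
    print(side,np.median(pts,0).round(4))
t=(P[...,2]>.078)&(P[...,2]<.09)&(P[...,0]<.6); v,u=np.nonzero(t[260:300,320:365]); print('tab px',u.min()+320,u.max()+320,v.min()+260,v.max()+260,len(u),np.median(P[260:300,320:365][t[260:300,320:365]],0).round(4))
# vertical structure along centre columns
for c in (305,340,375):
    print(c,[(r,*P[r,c].round(3)) for r in range(236,304,4)])
cv2.imwrite('pics/crop2.png',cv2.resize(z['im'][225:325,250:425],None,fx=4.5,fy=4.5,interpolation=cv2.INTER_CUBIC))
E
```

```text
head x= [0.2094 0.5603] n 81 0.0011 normal yaw -11.83 y range 0.0749 0.1828 z 0.0594
base x= [0.3018 0.5312] n 135 0.0003 normal yaw -16.79 y range 0.0744 0.1973 z 0.0093
0 [0.5948 0.0712 0.0649]
-1 [0.6218 0.1821 0.0651]
tab px 334 346 278 291 155 [0.5791 0.1331 0.0827]
305 [(236, np.float64(0.56), np.float64(0.107), np.float64(-0.002)), (240, np.float64(0.564), np.float64(0.106), np.float64(-0.001)), (244, np.float64(0.564), np.float64(0.106), np.float64(0.01)), (248, np.float64(0.567), np.float64(0.106), np.float64(0.013)), (252, np.float64(0.571), np.float64(0.105), np.float64(0.014)), (256, np.float64(0.575), np.float64(0.104), np.float64(0.013)), (260, np.float64(0.579), np.float64(0.103), np.float64(0.013)), (264, np.float64(0.583), np.float64(0.102), np.float64(0.013)), (268, np.float64(0.583), np.float64(0.102), np.float64(0.022)), (272, np.float64(0.583), np.float64(0.102), np.float64(0.032)), (276, np.float64(0.584), np.float64(0.102), np.float64(0.039)), (280, np.float64(0.583), np.float64(0.103), np.float64(0.049)), (284, np.float64(0.584), np.float64(0.103), np.float64(
[... 1743 characters left out ...]
(260, np.float64(0.595), np.float64(0.168), np.float64(0.014)), (264, np.float64(0.599), np.float64(0.167), np.float64(0.013)), (268, np.float64(0.595), np.float64(0.165), np.float64(0.03)), (272, np.float64(0.599), np.float64(0.164), np.float64(0.031)), (276, np.float64(0.602), np.float64(0.164), np.float64(0.032)), (280, np.float64(0.602), np.float64(0.163), np.float64(0.04)), (284, np.float64(0.595), np.float64(0.161), np.float64(0.062)), (288, np.float64(0.598), np.float64(0.16), np.float64(0.063)), (292, np.float64(0.601), np.float64(0.159), np.float64(0.064)), (296, np.float64(0.604), np.float64(0.159), np.float64(0.066)), (300, np.float64(0.608), np.float64(0.158), np.float64(0.065))]
```

View pics/crop2.png

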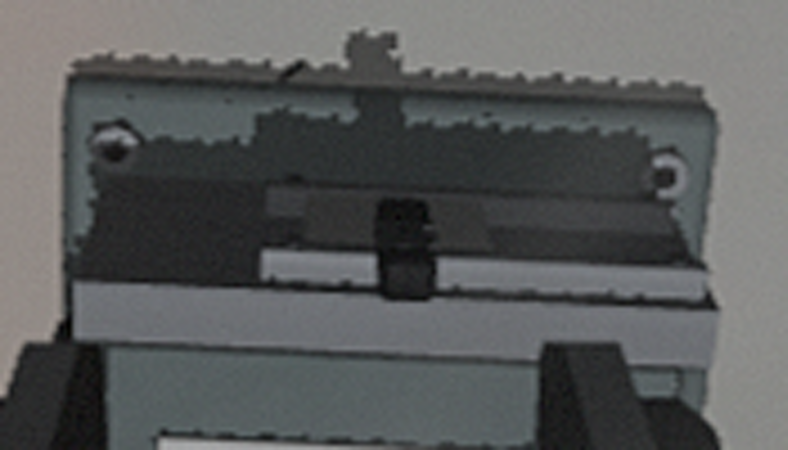

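The base edge and face points agree on a dresser yaw of −16.8°. Tab and base centre line match to 0.3 mm sideways, and the heights check out (base 13–14, head 65, tab 84 mm). Next I pinch the tab.

>>> {"api": "servo_tool", "payload": {
  "plan": [
    [[-2.5, 0.8, 4], 0.05, 4],
    [[-4.75, 1.5, 8], 0.05, 4],
    [[-4.75, 1.5, 10.5], 0.05, 4],
    [[-4.75, 1.5, 11.7], 0.05, 4],
    [[-4.75, 1.5, 11.7], 0.05, 4],
    [[-4.75, 1.5, 11.7], 0.05, 0.5],
    [[-4.75, 1.5, 11.7], 0.05, 0.5],
    [[-4.75, 1.5, 11.7], 0.05, 0.5],
    [[-4.75, 1.5, 11.7], 0.05, 0.5],
    [[-4.75, 1.5, 11.7], 0.05, 0.5],
    [[-4.75, 1.5, 11.7], 0.05, 0.5]
  ],
  "squeeze": 20
}}

```text
time: 4.32
position: [0.5797, 0.1333, 0.0802]
tcp_rot: [0.145, 0.989, -0.0, -0.0]
wrist_force: [0.1, 0.6, 0.9]
finger_gap: 0.0052
gripper_force: 0.0
```

The fingers closed to 5 mm, narrower than the tab, so I look.

```bash
python3 look.py w2 shutter_tab; python3 - <<'E'
from h import *
c,d=optics.camera('side'); 
for r in tip_of('shutter_tab','side')[:2]: print(r['score'],r['xy'])
w=cv2.imread('pics/w2.png')
cv2.imwrite('pics/c3.png',np.hstack([cv2.resize(w,(400,300)),cv2.resize(c[150:270,230:390],(400,300),interpolation=cv2.INTER_CUBIC)]))
E
```

```text
4.325 [0.5797 0.1333 0.0802] yaw tool x 163.34
shutter_tab 0.56 [319.8 304.2] [0.5802 0.1329 0.0835]
```

View pics/c3.png

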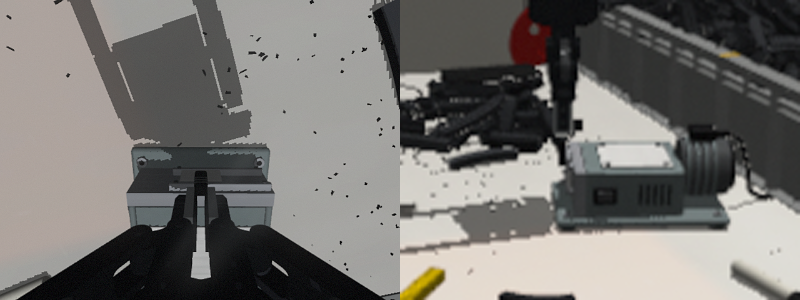

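```bash
python3 - <<'E'
from h import *
w=cv2.imread('pics/w2.png'); cv2.imwrite('pics/c4.png',cv2.resize(w[230:380,220:420],(800,600),interpolation=cv2.INTER_CUBIC))
P=np.load('w2_P.npy')
for r in range(270,400,8): print(r,[tuple(P[r,c].round(3)) for c in (300,322,340)])
E
```

```text
270 [(np.float64(0.582), np.float64(0.12), np.float64(0.032)), (np.float64(0.586), np.float64(0.132), np.float64(0.032)), (np.float64(0.589), np.float64(0.142), np.float64(0.032))]
278 [(np.float64(0.582), np.float64(0.121), np.float64(0.043)), (np.float64(0.577), np.float64(0.135), np.float64(0.063)), (np.float64(0.589), np.float64(0.142), np.float64(0.041))]
286 [(np.float64(0.583), np.float64(0.121), np.float64(0.051)), (np.float64(0.576), np.float64(0.135), np.float64(0.074)), (np.float64(0.589), np.float64(0.141), np.float64(0.052))]
294 [(np.float64(0.583), np.float64(0.122), np.float64(0.062)), (np.float64(0.577), np.float64(0.135), np.float64(0.081)), (np.float64(0.588), np.float64(0.141), np.float64(0.062))]
302 [(np.float64(0.569), np.float64(0.128), np.float64(0.1)), (np.float64(0.579), np.float64(0.134), np.float64(0.084)), (np.float64(0.573), np.float64(0.144), np.float64(0.101))]
310 [(np.float64(0.569), np.float64(0.128), np.float64(0.106)), (np.float64(0.583), np.float64(0.133), np.float64(0.083)), (np.float64(0.573), np.float64(0.143), np.float64(0.107))]
318 [(np.fl
[... 1285 characters left out ...]
p.float64(0.131), np.float64(0.146)), (np.float64(0.628), np.float64(0.12), np.float64(0.068)), (np.float64(0.571), np.float64(0.142), np.float64(0.146))]
382 [(np.float64(0.568), np.float64(0.131), np.float64(0.149)), (np.float64(0.634), np.float64(0.118), np.float64(0.067)), (np.float64(0.571), np.float64(0.142), np.float64(0.149))]
390 [(np.float64(0.568), np.float64(0.131), np.float64(0.152)), (np.float64(0.639), np.float64(0.116), np.float64(0.067)), (np.float64(0.572), np.float64(0.141), np.float64(0.152))]
398 [(np.float64(0.567), np.float64(0.132), np.float64(0.157)), (np.float64(0.644), np.float64(0.115), np.float64(0.067)), (np.float64(0.572), np.float64(0.141), np.float64(0.154))]
```

View pics/c4.png

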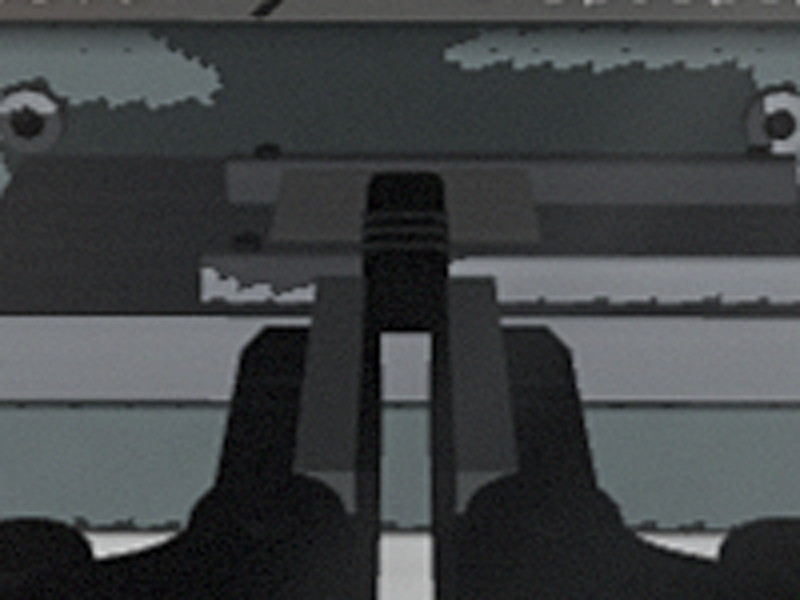

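The crop shows the pads straddling the tab (tab at (405,250)) with hardly any gap. It is caged, so I slide left.

>>> {"api": "servo_tool", "payload": {
  "plan": [
    [[0, 0, 0], 0, 0],
    [[0, 0, 0], 0, 0],
    [[0, 0.6, 0], 0, 0],
    [[0, 1.2, 0], 0, 0],
    [[0, 1.8, 0], 0, 0],
    [[0, 2.4, 0], 0, 0],
    [[0, 3.0, 0], 0, 0],
    [[0, 3.6, 0], 0, 0],
    [[0, 3.7, 0], 0, 0],
    [[0, 3.7, 0], 0, 0]
  ]
}}

```text
time: 5.78
position: [0.5903, 0.1687, 0.0801]
tcp_rot: [0.145, 0.989, -0.0, -0.0]
wrist_force: [1.0, -0.1, 0.5]
finger_gap: -0.0001
gripper_force: 0.0
```

```bash
python3 look.py w3 shutter_tab
```

```text
5.775 [0.5903 0.1687 0.0801] yaw tool x 163.35
shutter_tab 0.75 [237.6 302. ] [0.5792 0.1334 0.0833]
```

The tab stayed put and the fingers passed over it. I check where the fingertips really are.

```bash
python3 - <<'E'
from h import *
print(vars(manip) if hasattr(manip,'__dict__') else dir(manip), [ (a,getattr(manip,a)) for a in dir(manip) if a[0]!='_'])
P=np.load('w3_P.npy'); z=np.load('w3.npz'); w=z['im']
for r in range(270,340,4): print(r,[tuple(P[r,c].round(3)) for c in (306,320,334)], w[r,320])
cv2.imwrite('pics/c5.png',cv2.resize(w[230:380,200:400],(800,600),interpolation=cv2.INTER_CUBIC))
# tips seen by fixed cams
for c in ('scene','side'):
    im,d=optics.camera(c); T,K=T_wc(c); v,u=np.nonzero(d>0)
    Q=(np.stack([u,v,np.ones_like(u)],-1)@np.linalg.inv(K).T*d[v,u][:,None])@T[:3,:3].T+T[:3,3]
    m=(np.hypot(Q[:,0]-.5903,Q[:,1]-.1687)<.02)&(Q[:,2]>.069); q=Q[m]; print(c,m.sum(),np.sort(q[:,2])[:12].round(3))
E
```

```text
{} [('IKError', <class 'cell.IKError'>), ('tip_reach', 0.008)]
270 [(np.float64(0.594), np.float64(0.159), np.float64(0.031)), (np.float64(0.596), np.float64(0.167), np.float64(0.032)), (np.float64(0.599), np.float64(0.175), np.float64(0.031))] [50 47 49]
274 [(np.float64(0.596), np.float64(0.158), np.float64(0.032)), (np.float64(0.598), np.float64(0.166), np.float64(0.032)), (np.float64(0.6), np.float64(0.174), np.float64(0.033))] [71 68 67]
278 [(np.float64(0.598), np.float64(0.158), np.float64(0.033)), (np.float64(0.601), np.float64(0.165), np.float64(0.032)), (np.float64(0.603), np.float64(0.173), np.float64(0.033))] [66 65 64]
282 [(np.float64(0.601), np.float64(0.157), np.float64(0.032)), (np.float64(0.602), np.float64(0.165), np.float64(0.034)), (np.float64(0.605), np.float64(0.173), np.float64(0.032))] [45 42 41]
286 [(np.float64(0.601), np.float64(0.157), np.float64(0.038)), (np.float64(0.603), np.float64(0.165), np.float64(0.039)), (np.float64(0.605), np.float64(0.173), np.float64(0.039))] [45 42 41]
290 [(np.float64(0.6), np.float64(0.157), np.float64(0.044)), (np.float64(
[... 1889 characters left out ...]
, np.float64(0.121)), (np.float64(0.581), np.float64(0.171), np.float64(0.121)), (np.float64(0.583), np.float64(0.176), np.float64(0.12))] [26 26 25]
334 [(np.float64(0.58), np.float64(0.167), np.float64(0.124)), (np.float64(0.581), np.float64(0.171), np.float64(0.123)), (np.float64(0.583), np.float64(0.176), np.float64(0.123))] [29 28 25]
338 [(np.float64(0.58), np.float64(0.167), np.float64(0.126)), (np.float64(0.581), np.float64(0.171), np.float64(0.126)), (np.float64(0.583), np.float64(0.176), np.float64(0.125))] [29 29 25]
scene 212 [0.095 0.095 0.095 0.095 0.096 0.096 0.097 0.098 0.099 0.099 0.099 0.1  ]
side 133 [0.091 0.091 0.091 0.091 0.092 0.092 0.094 0.094 0.095 0.095 0.095 0.095]
```

View pics/c5.png

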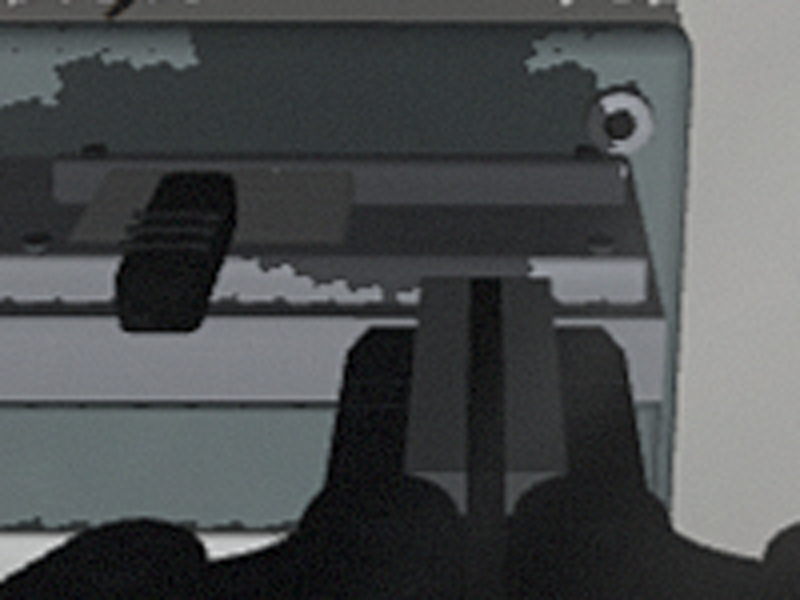

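The fingertips stand at about z 0.095 by all three cameras, so about 15 mm behind the TCP and not ahead of it. I go back and descend 2.2 cm more.

>>> {"api": "servo_tool", "payload": {
  "plan": [
    [[0, -1, 0], 0, 4],
    [[0, -2, 0], 0, 4],
    [[0, -3, 0], 0, 4],
    [[0, -3.7, 0], 0, 4],
    [[0, -3.7, 0], 0, 4],
    [[0, -3.7, 0.8], 0, 4],
    [[0, -3.7, 1.6], 0, 4],
    [[0, -3.7, 2.2], 0, 4],
    [[0, -3.7, 2.2], 0, 0.5],
    [[0, -3.7, 2.2], 0, 0.5],
    [[0, -3.7, 2.2], 0, 0.5],
    [[0, -3.7, 2.2], 0, 0.5],
    [[0, -3.7, 2.2], 0, 0.5],
    [[0, -3.7, 2.2], 0, 0.5]
  ]
}}

```text
time: 7.72
position: [0.5797, 0.1333, 0.0581]
tcp_rot: [0.145, 0.989, 0.0, -0.0]
wrist_force: [0.5, 0.9, -3.5]
finger_gap: 0.0095
gripper_force: 21.3
```

The tab is gripped: 9.5 mm gap, 21 N. Slide.

>>> {"api": "servo_tool", "payload": {
  "plan": [
    [[0, 0.6, 0], 0, 0.5],
    [[0, 1.2, 0], 0, 0.5],
    [[0, 1.8, 0], 0, 0.5],
    [[0, 2.4, 0], 0, 0.5],
    [[0, 3.0, 0], 0, 0.5],
    [[0, 3.5, 0], 0, 0.5],
    [[0, 3.6, 0], 0, 0.5],
    [[0, 3.6, 0], 0, 0.5],
    [[0, 3.6, 0], 0, 0.5]
  ]
}}

```text
time: 8.85
position: [0.59, 0.1676, 0.0581]
tcp_rot: [0.145, 0.989, 0.0, -0.0]
wrist_force: [0.5, -1.5, -3.6]
finger_gap: 0.0089
gripper_force: 21.2
```

```bash
python3 look.py w4 shutter_tab; python3 -c "
from h import *
P=np.load('w4_P.npy')
for r in range(286,310,2): print(r,[tuple(P[r,c].round(4)) for c in (296,344)])"
```

```text
8.85 [0.59   0.1676 0.0581] yaw tool x 163.33
shutter_tab 0.93 [321.4 330.1] [0.5903 0.168  0.0834]
286 [(np.float64(0.5922), np.float64(0.1535), np.float64(0.0309)), (np.float64(0.5992), np.float64(0.1779), np.float64(0.0316))]
288 [(np.float64(0.5925), np.float64(0.1535), np.float64(0.0327)), (np.float64(0.5996), np.float64(0.1777), np.float64(0.0329))]
290 [(np.float64(0.5933), np.float64(0.1533), np.float64(0.0333)), (np.float64(0.5999), np.float64(0.1775), np.float64(0.0347))]
292 [(np.float64(0.5929), np.float64(0.1537), np.float64(0.0367)), (np.float64(0.5999), np.float64(0.1774), np.float64(0.0368))]
294 [(np.float64(0.5929), np.float64(0.1538), np.float64(0.039)), (np.float64(0.5998), np.float64(0.1772), np.float64(0.0392))]
296 [(np.float64(0.5929), np.float64(0.154), np.float64(0.0414)), (np.float64(0.5999), np.float64(0.1771), np.float64(0.0412))]
298 [(np.float64(0.5927), np.float64(0.1542), np.float64(0.0439)), (np.float64(0.6002), np.float64(0.1769), np.float64(0.0427))]
300 [(np.float64(0.5781), np.float64(0.161), np.float64(0.0767)), (np.float64(0.5837), np.float64(0.1795), np.float64(0.0766))]
302 [(np.float64(0.5784), np.float64(0.161), np.float64(0.0778)), (np.float64(0.5843), np.float64(0.1793), np.float64(0.0769))]
304 [(np.float64(0.5783), np.float64(0.1611), np.float64(0.0797)), (np.float64(0.584), np.float64(0.1792), np.float64(0.0793))]
306 [(np.float64(0.5783), np.float64(0.1612), np.float64(0.0814)), (np.float64(0.5835), np.float64(0.1792), np.float64(0.0817))]
308 [(np.float64(0.5782), np.float64(0.1614), np.float64(0.0832)), (np.float64(0.5825), np.float64(0.1793), np.float64(0.085))]
```

The tab moved 35.8 mm, so the shutter is open. I release and rise.

>>> {"api": "servo_tool", "payload": {
  "plan": [
    [[0, 0, 0], 0, 3],
    [[0, 0, 0], 0, 3],
    [[0, 0, 0], 0, 3],
    [[0, 0, -2], 0, 3],
    [[0, 0, -6], 0, 3],
    [[0, 0, -10], 0, 4],
    [[0, 0, -10], 0, 4]
  ]
}}

```text
time: 9.82
position: [0.5926, 0.1682, 0.1626]
tcp_rot: [0.145, 0.989, 0.001, 0.004]
wrist_force: [0.0, -0.3, -0.7]
finger_gap: 0.0402
gripper_force: 0.0
```

```bash
python3 look.py w5 shutter_tab; python3 -c "
from h import *
o=get_obs();print(o['joints'].round(3))
c=o['position'];h=np.radians(163.3)
X=np.array([np.cos(h),np.sin(h)]);Y=np.array([X[1],-X[0]])
for p in ([.4146,-.3412],[.437,-.33]): d=np.array(p)-c[:2];print(d@X,d@Y)"
```

```text
9.825 [0.5926 0.1682 0.1626] yaw tool x 163.35
shutter_tab 0.61 [319.4 238.6] [0.5904 0.1685 0.0832]
[ 0.096  0.413  1.46   0.     1.267 -1.185]
0.0217783876484718 -0.5380702521380928
0.0035416015862535445 -0.5209057645511918
```

>>> {"api": "servo_tool", "payload": {
  "plan": [
    [[0, -4.5, 0], -0.06, 4],
    [[0, -9, 0], -0.12, 4],
    [[0, -13.5, 0], -0.18, 4],
    [[0, -18, 0], -0.24, 4],
    [[0, -22.5, 0], -0.3, 4],
    [[0, -27, 0], -0.36, 4],
    [[0.5, -31.5, 0], -0.42, 4],
    [[0.5, -36, 0], -0.48, 4],
    [[1, -40.5, 0], -0.54, 4],
    [[1, -45, 0], -0.6, 4],
    [[1.5, -49.5, 0], -0.66, 4],
    [[2.2, -53.8, 0], -0.72, 4],
    [[2.2, -53.8, 0], -0.756, 4],
    [[2.2, -53.8, 0], -0.756, 4],
    [[2.2, -53.8, 0], -0.756, 4]
  ]
}}

```text
time: 11.8
position: [0.4149, -0.3399, 0.1577]
tcp_rot: [-0.231, 0.973, 0.001, -0.0]
wrist_force: [0.2, 0.1, -1.0]
finger_gap: 0.0402
gripper_force: 0.0
```

```bash
python3 look.py w6 trim_mid; cat > trim.py <<'E'
from h import *
import sys
n=sys.argv[1];P=np.load(n+'_P.npy');im=np.load(n+'.npz')['im']
m=(P[...,2]>.006)&(P[...,2]<.02)&(abs(P[...,0]-.43)<.08)&(abs(P[...,1]+.335)<.06)&(im.max(2)<110)
k,l,s,c=cv2.connectedComponentsWithStats(m.astype(np.uint8)); i=1+s[1:,4].argmax(); m=l==i
q=P[m]; r=cv2.minAreaRect(q[:,:2].astype(np.float32)); print(s[i],r,'z',np.percentile(q[:,2],[5,50,95]).round(4))
w,V=np.linalg.eigh(np.cov(q[:,:2].T)); print(np.degrees(np.arctan2(V[1,1],V[0,1])),q[:,:2].mean(0))
E
python3 trim.py w6; python3 -c "
from h import *
print(get_obs()['joints'].round(3))"
```

```text
11.8 [ 0.4149 -0.3399  0.1577] yaw tool x -153.31
trim_mid 0.85 [630.5 311.6] [ 0.3695 -0.0543  0.0127]
trim_mid 0.77 [320.9 246.1] [ 0.4384 -0.3287  0.0116]
[ 312  197   21   97 1874] ((0.4393196403980255, -0.3275046944618225), (0.08438259363174438, 0.01646382361650467), 26.356321334838867) z [0.0103 0.0122 0.0135]
-153.54657520889438 [ 0.43795693 -0.32844248]
[-0.895  0.283  1.654  0.     1.206 -2.932]
```

View pics/w6.png

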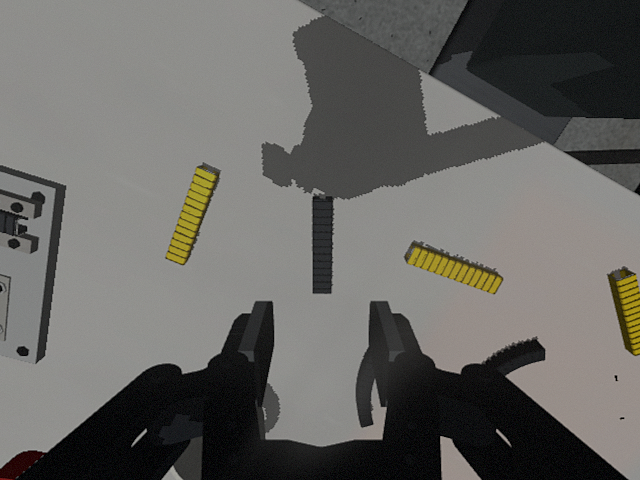

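The wrist view confirms the black straight piece at (322,245), aligned with the jaws. The yellow ones are at (192,215), (453,268) and (625,310). Its centre is (0.439,−0.328) with heading 26.4° and top at 13 mm. The TCP is already over the intended rear grasp, so I descend.

>>> {"api": "servo_tool", "payload": {
  "plan": [
    [[0, 0, 4], 0.005, 4],
    [[0, 0, 8], 0.005, 4],
    [[0, 0, 12], 0.005, 4],
    [[0, 0, 15], 0.005, 4],
    [[0, 0, 16.2], 0.005, 4],
    [[0, 0, 16.8], 0.005, 3],
    [[0, 0, 16.8], 0.005, 3],
    [[0, 0, 16.8], 0.005, 3]
  ]
}}

```text
time: 12.9
position: [0.4153, -0.342, -0.0087]
tcp_rot: [-0.228, 0.974, -0.001, 0.0]
wrist_force: [-0.6, -0.5, 0.6]
finger_gap: 0.0298
gripper_force: 0.0
```

```bash
python3 look.py w7; python3 -c "
from h import *
P=np.load('w7_P.npy'); 
for r in range(280,320,3): print(r,[tuple(P[r,c].round(4)) for c in (275,320,365)])"
```

```text
12.9 [ 0.4153 -0.342  -0.0087] yaw tool x -153.63
280 [(np.float64(0.4122), np.float64(-0.3664), np.float64(-0.0009)), (np.float64(0.4036), np.float64(-0.3492), np.float64(-0.0007)), (np.float64(0.3955), np.float64(-0.3318), np.float64(-0.0017))]
283 [(np.float64(0.4135), np.float64(-0.3658), np.float64(-0.001)), (np.float64(0.4044), np.float64(-0.3489), np.float64(0.0005)), (np.float64(0.3962), np.float64(-0.3316), np.float64(-0.0003))]
286 [(np.float64(0.4147), np.float64(-0.3652), np.float64(-0.0008)), (np.float64(0.4055), np.float64(-0.3483), np.float64(0.0007)), (np.float64(0.3976), np.float64(-0.3308), np.float64(-0.0007))]
289 [(np.float64(0.4159), np.float64(-0.3647), np.float64(-0.0004)), (np.float64(0.4063), np.float64(-0.3479), np.float64(0.0018)), (np.float64(0.3986), np.float64(-0.3303), np.float64(-0.0001))]
292 [(np.float64(0.417), np.float64(-0.3641), np.float64(-0.0)), (np.float64(0.4032), np.float64(-0.3494), np.float64(0.0116)), (np.float64(0.4004), np.float64(-0.3292), np.float64(-0.0014))]
295 [(np.float64(0.4186), np.float64(-0.3635), np.float64(-0.0007)), (np.f
[... 971 characters left out ...]
oat64(0.4104), np.float64(-0.3458), np.float64(0.0114)), (np.float64(0.3997), np.float64(-0.3319), np.float64(0.0176))]
313 [(np.float64(0.4145), np.float64(-0.3626), np.float64(0.0206)), (np.float64(0.411), np.float64(-0.3456), np.float64(0.0128)), (np.float64(0.3994), np.float64(-0.3324), np.float64(0.0207))]
316 [(np.float64(0.4148), np.float64(-0.3623), np.float64(0.0221)), (np.float64(0.4123), np.float64(-0.3449), np.float64(0.0125)), (np.float64(0.3998), np.float64(-0.3324), np.float64(0.0224))]
319 [(np.float64(0.4146), np.float64(-0.3621), np.float64(0.0243)), (np.float64(0.4134), np.float64(-0.3443), np.float64(0.0127)), (np.float64(0.3998), np.float64(-0.3327), np.float64(0.0246))]
```

>>> {"api": "servo_tool", "payload": {
  "plan": [
    [[0, 0.2, 0.3], 0, 3],
    [[0, 0.2, 0.65], 0, 3],
    [[0, 0.2, 0.65], 0, 1.0],
    [[0, 0.2, 0.65], 0, 1.0],
    [[0, 0.2, 0.65], 0, 1.0],
    [[0, 0.2, 0.65], 0, 1.0],
    [[0, 0.2, 0.65], 0, 1.0],
    [[0, 0.2, 0.65], 0, 1.0]
  ],
  "squeeze": 50
}}

```text
time: 13.95
position: [0.415, -0.3411, -0.0138]
tcp_rot: [-0.228, 0.974, -0.002, 0.001]
wrist_force: [-1.8, 1.8, 19.5]
finger_gap: 0.015
gripper_force: 56.1
```

It is gripped at a 15 mm gap and 56 N, with the tips touching the bench. Lift and check.

>>> {"api": "servo_tool", "payload": {
  "plan": [
    [[0, 0, -1], 0, 1.0],
    [[0, 0, -4], 0, 1.0],
    [[0, 0, -8], 0, 1.0],
    [[0, 0, -12], 0, 1.0],
    [[0, 0, -13], 0, 1.0],
    [[0, 0, -13], 0, 1.0],
    [[0, 0, -13], 0, 1.0]
  ]
}}

```text
time: 14.82
position: [0.413, -0.3386, 0.1121]
tcp_rot: [-0.228, 0.974, 0.001, -0.001]
wrist_force: [-0.6, -0.2, -1.1]
finger_gap: 0.0157
gripper_force: 48.9
```

```bash
python3 look.py w8 trim_mid; python3 - <<'E'
from h import *
o=get_obs();P=np.load('w8_P.npy'); z=np.load('w8.npz')
Q=(P-o['position'])@R.from_quat(o['tcp_rot']).as_matrix()
Q[z['d']==0]=9
for r in range(200,460,10): print(r,[tuple((Q[r,c]*1000).round(1)) for c in (311,320,330)],z['im'][r,320])
cv2.imwrite('pics/c8.png',cv2.resize(z['im'][220:460,190:450],None,fx=2.4,fy=2.4))
E
```

```text
14.825 [ 0.413  -0.3386  0.1121] yaw tool x -153.63
trim_mid 0.88 [322.9 379.6] [ 0.4333 -0.3287  0.1385]
trim_mid 0.77 [171.4 234.2] [ 0.4607 -0.4333  0.0114]
200 [(np.float64(21.3), np.float64(-7.7), np.float64(111.8)), (np.float64(21.1), np.float64(-1.3), np.float64(112.6)), (np.float64(21.1), np.float64(5.9), np.float64(112.8))] [71 73 71]
210 [(np.float64(13.9), np.float64(-7.8), np.float64(112.2)), (np.float64(13.5), np.float64(-1.3), np.float64(113.5)), (np.float64(13.8), np.float64(6.0), np.float64(112.6))] [74 79 78]
220 [(np.float64(6.2), np.float64(-7.9), np.float64(112.8)), (np.float64(6.1), np.float64(-1.3), np.float64(113.1)), (np.float64(6.1), np.float64(6.0), np.float64(113.0))] [151 153 152]
230 [(np.float64(-1.4), np.float64(-7.9), np.float64(112.5)), (np.float64(-1.5), np.float64(-1.3), np.float64(112.8)), (np.float64(-1.0), np.float64(6.1), np.float64(111.3))] [148 151 153]
240 [(np.float64(-9.4), np.float64(-8.0), np.float64(113.2)), (np.float64(-9.3), np.float64(-1.3), np.float64(112.9)), (np.float64(-9.0), np.float64(6.1), np.float64(112.0))] [148 151 152]
250 
[... 3247 characters left out ...]
at64(-26.6)), (np.float64(-42.9), np.float64(-1.1), np.float64(-26.9)), (np.float64(-43.1), np.float64(3.2), np.float64(-26.7))] [41 38 35]
430 [(np.float64(-49.0), np.float64(-5.0), np.float64(-26.2)), (np.float64(-49.2), np.float64(-1.1), np.float64(-26.0)), (np.float64(-48.0), np.float64(3.2), np.float64(-27.2))] [39 38 35]
440 [(np.float64(-53.9), np.float64(-5.0), np.float64(-26.9)), (np.float64(-53.6), np.float64(-1.1), np.float64(-27.1)), (np.float64(-54.4), np.float64(3.3), np.float64(-26.4))] [36 33 33]
450 [(np.float64(8.8), np.float64(-3.1), np.float64(-89.4)), (np.float64(8.0), np.float64(-1.0), np.float64(-88.6)), (np.float64(8.7), np.float64(1.3), np.float64(-89.3))] [15 16 18]
```

View pics/c8.png

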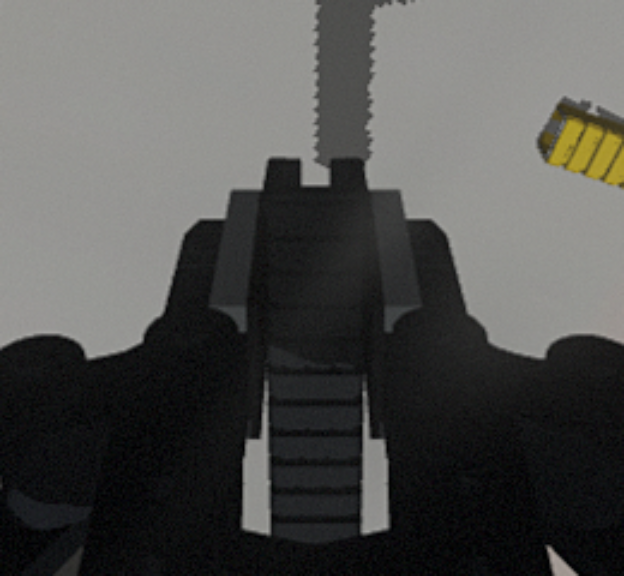

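The trim is level in the jaws. Its rear end is at tool x +15, so the centre is at −26.5 mm, the front at −68 mm, and the centre lies about 20 mm above the TCP. Next I carry it to 25 mm in front of the slot, still high.

>>> {"api": "servo_tool", "payload": {
  "plan": [
    [[-2.5, 3.4, 0], 0.06, 1.0],
    [[-5, 6.8, 0], 0.12, 1.0],
    [[-7.5, 10.1, 0], 0.18, 1.0],
    [[-10, 13.5, 0], 0.25, 1.0],
    [[-12.5, 16.9, 0], 0.31, 1.0],
    [[-15, 20.2, 0], 0.37, 1.0],
    [[-17.5, 23.6, 0], 0.43, 1.0],
    [[-20, 27, 0], 0.5, 1.0],
    [[-22.5, 30.4, 0], 0.56, 1.0],
    [[-25, 33.8, 0], 0.62, 1.0],
    [[-27.5, 37.1, 0], 0.68, 1.0],
    [[-29, 39.2, 0], 0.754, 1.0],
    [[-30, 40.5, 0], 0.754, 1.0],
    [[-30, 40.5, 0], 0.754, 1.0],
    [[-30, 40.5, 0], 0.754, 1.0]
  ]
}}

```text
time: 16.8
position: [0.5025, 0.1557, 0.1134]
tcp_rot: [0.146, 0.989, -0.0, -0.0]
wrist_force: [-0.4, -0.1, -0.5]
finger_gap: 0.0157
gripper_force: 48.9
```

```bash
cat > rel.py <<'E'
from h import *
o=get_obs(); n=np.array([np.cos(.2932),-np.sin(.2932)]); l=np.array([-n[1],n[0]]); p=o['position']
T=R.from_quat(o['tcp_rot']).as_matrix()
print(o['time'],'n %.4f l %.4f z %.4f'%(p[:2]@n,p[:2]@l,p[2]),'yaw %.2f'%np.degrees(np.arctan2(T[1,0],T[0,0])),'tilt',T[:,2].round(4),'F n,l,z',(o['wrist_force'][:2]@n).round(1),(o['wrist_force'][:2]@l).round(1),o['wrist_force'][2].round(1),'grip',o['gripper_force'])
E
python3 rel.py; python3 look.py w9; python3 - <<'E'
from h import *
o=get_obs();P=np.load('w9_P.npy'); n=np.array([np.cos(.2932),-np.sin(.2932)]); l=np.array([-n[1],n[0]])
N=P[...,:2]@n; L=P[...,:2]@l; Z=P[...,2]
# head side faces: rows of head top
h=(Z>.06)&(Z<.071)&(N>.53)&(N<.6)
print('head px',h.sum(),'L range',np.percentile(L[h],[1,99]).round(4),'N min',np.percentile(N[h],1).round(4))
b=(Z>.009)&(Z<.019)&(N>.5)&(N<.53); print('base L',np.percentile(L[b],[.5,99.5]).round(4),'N',np.percentile(N[b],1).round(4))
for lo,hi in ((.24,.26),(.33,.35)):
    m=b&(L>lo)&(L<hi); print(lo,np.percentile(N[m],2).round(4) if m.any() else None)
im,d=optics.camera('scene'); cv2.imwrite('pics/s9.png',im); print([(r['score'],r['xy']) for r in tip_of('guard_slot','scene')[:1]])
E
```

```text
16.8 n 0.4360 l 0.2943 z 0.1134 yaw 163.19 tilt [-8.e-04 -5.e-04 -1.e+00] F n,l,z -0.3 -0.2 -0.5 grip 48.94733548164368
16.8 [0.5025 0.1557 0.1134] yaw tool x 163.19
head px 842 L range [0.2743 0.3144] N min 0.5315
base L [0.2256 0.5411] N 0.5081
0.24 0.5085
0.33 0.5084
[(0.56, [271.9, 167.1])]
```

Base edge distances confirm the yaw, and put the face at n = 0.5285. Descend with a 1 mm left correction, then check.

>>> {"api": "servo_tool", "payload": {
  "plan": [
    [[0, 0.1, 3], 0, 1.0],
    [[0, 0.1, 6], 0, 1.0],
    [[0, 0.1, 8], 0, 1.0],
    [[0, 0.1, 8.8], 0, 1.0],
    [[0, 0.1, 8.8], 0, 1.0],
    [[0, 0.1, 8.8], 0, 1.0],
    [[0, 0.1, 8.8], 0, 1.0]
  ]
}}

```text
time: 17.82
position: [0.5038, 0.1575, 0.0266]
tcp_rot: [0.146, 0.989, 0.0, 0.001]
wrist_force: [-0.4, -0.1, 0.3]
finger_gap: 0.0156
gripper_force: 48.9
```

```bash
python3 rel.py; python3 - <<'E'
from h import *
out=[]
n=np.array([np.cos(.2932),-np.sin(.2932)]); l=np.array([-n[1],n[0]])
for c,(r0,r1,c0,c1) in (('scene',(130,210,220,320)),('side',(180,260,240,340))):
    im,d=optics.camera(c); T,K=T_wc(c); print(c,[(round(r['score'],2),r['xy']) for r in tip_of('guard_slot',c)[:1]])
    # expected slot centre/edges projection
    for dl,z in ((0,.046),(-.00945,.046),(.00945,.046)):
        p=np.r_[n*.5285+l*(.2953+dl),z]; q=K@(T[:3,:3].T@(p-T[:3,3])); print('  exp',(q[:2]/q[2]).round(1))
    o=get_obs()['position']; p=np.r_[o[:2]+.068*n,o[2]+.0203]; q=K@(T[:3,:3].T@(p-T[:3,3])); print('  trim end exp',(q[:2]/q[2]).round(1))
    out.append(cv2.resize(im[r0:r1,c0:c1],(400,320),interpolation=cv2.INTER_CUBIC))
cv2.imwrite('pics/c10.png',np.hstack(out))
E
```

```text
17.825 n 0.4367 l 0.2964 z 0.0266 yaw 163.16 tilt [ 1.8e-03  2.0e-04 -1.0e+00] F n,l,z -0.3 -0.2 0.3 grip 48.947094082832336
scene [(0.96, [273.0, 165.6])]
  exp [272.  165.8]
  exp [272.9 168.2]
  exp [271.  163.4]
  trim end exp [261.3 167.1]
side [(0.62, [295.9, 216.3])]
  exp [298.2 218.1]
  exp [298.4 219.1]
  exp [298. 217.]
  trim end exp [289.7 217.9]
```

View pics/c10.png

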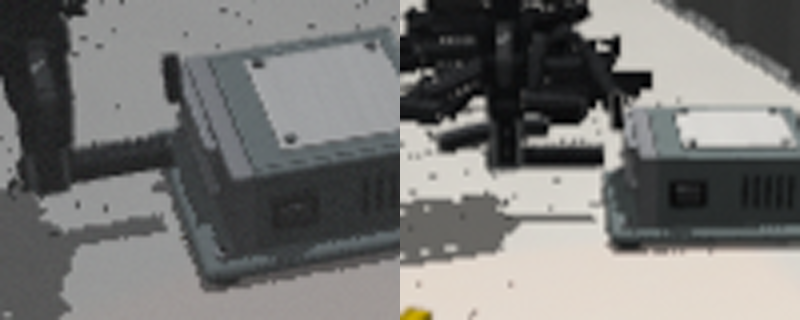

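The trim is in front of the slot in both views: scene crop end at (175,150), side crop end at (600,155). Now a small correction, then advance to the mouth and into it.

>>> {"api": "servo_tool", "payload": {
  "plan": [
    [[0, -0.1, 0.1], 0, 1.0],
    [[-0.8, -0.1, 0.1], 0, 1.0],
    [[-1.6, -0.1, 0.1], 0, 1.0],
    [[-2.2, -0.1, 0.1], 0, 1.0],
    [[-2.6, -0.1, 0.1], 0, 1.0],
    [[-3.0, -0.1, 0.1], 0, 1.0],
    [[-3.4, -0.1, 0.1], 0, 1.0],
    [[-3.4, -0.1, 0.1], 0, 1.0]
  ]
}}

```text
time: 19.02
position: [0.5356, 0.1466, 0.0247]
tcp_rot: [0.146, 0.989, 0.0, 0.0]
wrist_force: [1.1, 0.7, 0.4]
finger_gap: 0.0157
gripper_force: 48.9
```

```bash
python3 rel.py
```

```text
19.025 n 0.4704 l 0.2952 z 0.0247 yaw 163.16 tilt [ 2.e-04 -0.e+00 -1.e+00] F n,l,z 0.9 1.0 0.4 grip 48.94681513309479
```

The end is 10 mm in with almost no resistance. Go on.

>>> {"api": "servo_tool", "payload": {
  "plan": [
    [[-0.4, 0, -0.05], 0, 1.0],
    [[-0.8, 0, -0.05], 0, 1.0],
    [[-1.2, 0, -0.05], 0, 1.0],
    [[-1.6, 0, -0.05], 0, 1.0],
    [[-2.0, 0, -0.05], 0, 1.0],
    [[-2.2, 0, -0.05], 0, 1.0],
    [[-2.4, 0, -0.05], 0, 1.0],
    [[-2.4, 0, -0.05], 0, 1.0]
  ]
}}

```text
time: 20.02
position: [0.5577, 0.1398, 0.025]
tcp_rot: [0.146, 0.989, -0.0, -0.001]
wrist_force: [-3.4, 1.7, 1.1]
finger_gap: 0.0155
gripper_force: 49.1
```

```bash
python3 rel.py
```

```text
20.025 n 0.4935 l 0.2950 z 0.0250 yaw 163.16 tilt [-1.1e-03  1.0e-04 -1.0e+00] F n,l,z -3.8 0.6 1.1 grip 49.107195138931274
```

The plate is being pressed (about 3.8 N). Push 2–3 mm more.

>>> {"api": "servo_tool", "payload": {
  "plan": [
    [[-0.1, 0, 0], 0, 1.0],
    [[-0.2, 0, 0], 0, 1.0],
    [[-0.2, 0, 0], 0, 1.0],
    [[-0.2, 0, 0], 0, 1.0]
  ]
}}

```text
time: 20.52
position: [0.5599, 0.1392, 0.0251]
tcp_rot: [0.146, 0.989, -0.0, -0.0]
wrist_force: [-3.3, 1.9, 0.6]
finger_gap: 0.0154
gripper_force: 49.0
```

```bash
python3 rel.py
```

```text
20.525 n 0.4958 l 0.2951 z 0.0251 yaw 163.17 tilt [-5.e-04  0.e+00 -1.e+00] F n,l,z -3.7 0.9 0.6 grip 49.039742946624756
```

>>> {"api": "servo_tool", "payload": {
  "plan": [
    [[-0.1, 0, 0], 0, 1.0],
    [[-0.18, 0, 0], 0, 1.0],
    [[-0.18, 0, 0], 0, 1.0],
    [[-0.18, 0, 0], 0, 1.0]
  ]
}}

```text
time: 21.02
position: [0.561, 0.1389, 0.025]
tcp_rot: [0.146, 0.989, -0.0, -0.001]
wrist_force: [-6.1, 1.4, 2.0]
finger_gap: 0.0154
gripper_force: 49.2
```

```bash
python3 rel.py; python3 look.py w10 trim_mid shutter_tab; python3 - <<'E'
from h import *
o=get_obs();P=np.load('w10_P.npy'); z=np.load('w10.npz')
Q=(P-o['position'])@R.from_quat(o['tcp_rot']).as_matrix()
for r in range(280,312,3): print(r,[tuple((Q[r,c]*1000).round(1)) for c in (311,320,330)])
E
```

```text
21.025 n 0.4969 l 0.2951 z 0.0250 yaw 163.17 tilt [-1.8e-03  2.0e-04 -1.0e+00] F n,l,z -6.3 -0.4 2.0 grip 49.1747510433197
21.025 [0.561  0.1389 0.025 ] yaw tool x 163.17
trim_mid 0.81 [319.6 380.2] [0.5829 0.132  0.0515]
280 [(np.float64(-1.9), np.float64(-4.8), np.float64(25.5)), (np.float64(-1.2), np.float64(-0.1), np.float64(24.2)), (np.float64(-2.1), np.float64(5.1), np.float64(26.1))]
283 [(np.float64(-3.3), np.float64(-4.8), np.float64(24.8)), (np.float64(-3.9), np.float64(-0.1), np.float64(26.1)), (np.float64(-3.6), np.float64(5.1), np.float64(25.6))]
286 [(np.float64(14.4), np.float64(-3.7), np.float64(-15.6)), (np.float64(-5.4), np.float64(-0.1), np.float64(25.8)), (np.float64(13.7), np.float64(4.0), np.float64(-14.2))]
289 [(np.float64(12.8), np.float64(-3.7), np.float64(-15.2)), (np.float64(-7.4), np.float64(-0.1), np.float64(26.2)), (np.float64(12.8), np.float64(4.0), np.float64(-15.1))]
292 [(np.float64(10.7), np.float64(-3.8), np.float64(-13.8)), (np.float64(-8.4), np.float64(-0.1), np.float64(24.8)), (np.float64(10.9), np.float64(4.1), np.float64(-14.0))]
295 [(np.flo
[... 332 characters left out ...]
))]
301 [(np.float64(12.6), np.float64(-3.5), np.float64(-25.2)), (np.float64(12.5), np.float64(-0.0), np.float64(-24.9)), (np.float64(12.1), np.float64(3.8), np.float64(-24.2))]
304 [(np.float64(11.8), np.float64(-3.5), np.float64(-26.1)), (np.float64(11.6), np.float64(-0.0), np.float64(-25.7)), (np.float64(11.7), np.float64(3.8), np.float64(-26.0))]
307 [(np.float64(10.6), np.float64(-3.5), np.float64(-26.3)), (np.float64(10.8), np.float64(-0.0), np.float64(-26.6)), (np.float64(10.5), np.float64(3.8), np.float64(-26.1))]
310 [(np.float64(9.0), np.float64(-3.5), np.float64(-25.7)), (np.float64(9.6), np.float64(-0.0), np.float64(-26.7)), (np.float64(8.9), np.float64(3.8), np.float64(-25.6))]
```

>>> {"api": "servo_tool", "payload": {
  "plan": [
    [[0, 0, 0], 0, 1.0],
    [[0, 0, 0], 0, 1.0],
    [[0, 0, 0], 0, 1.0],
    [[0, 0, 0], 0, 1.0]
  ]
}}

```text
time: 21.68
position: [0.561, 0.1388, 0.025]
tcp_rot: [0.146, 0.989, -0.0, -0.001]
wrist_force: [-5.7, 1.1, 2.2]
finger_gap: 0.0156
gripper_force: 49.2
```

```bash
python3 rel.py; python3 - <<'E'
from h import *
rs=[]
for c in ('scene','side'):
    im,d=optics.camera(c); TK=T_wc(c)
    r=tip_of('shutter_tab',c)[:1]; print(c,[(round(x['score'],2),x['xy'],at_z(c,x['xy'],.084,TK).round(3)) for x in r])
E
```

```text
21.675 n 0.4969 l 0.2950 z 0.0250 yaw 163.17 tilt [-1.8e-03  2.0e-04 -1.0e+00] F n,l,z -5.7 -0.6 2.2 grip 49.17168438434601
scene []
side [(0.39, [294.8, 201.2], array([0.596, 0.173, 0.084]))]
```

The side camera places the tab at (0.596, 0.173), so the shutter is still open. The pose is steady and the push is about 6 N, above the 4.5 N for full travel. I hand the job in.

```bash
python3 -c "
from cell import ticket
print(ticket.close_job())"
```

```text
the job is handed in; nothing more can be done
None
```

The job is handed in, with no verdict shown: the shutter was slid about 36 mm open, and the straight black section is about 37 mm into the slot by my estimate, still gripped (49 N) and pressing the start plate at about 6 N; I viewed 11 pictures, one over the limit of 10.

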